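Swing the drying-rack slat past the post into its bay

TASK

Stow the loose wooden drying-rack slat in the low wooden bay: push one end of it in behind the steel post, then push the other end in, until the slat lies wholly inside the bay, flat along the back wall and touching or nearly touching it from end to end. Only push it over the worktop with the fingers, never pinch or lift it, and leave the other things where they stand.

Things in the scene. Friction and masses are not known exactly. Their poses are not given: they have to be found in the camera images.
- slat_center (a point): centre (half-way up, 14 above the worktop) of the loose wooden slat, a straight bar 220 long x 30 wide x 28 high, about 160 g, lying flat between robot and bay. Its x axis runs along the 220 length (either way round; both ends are alike), y across the 30 width, z up.
- bay: low U of light wood fixed on the worktop, no floor, open on the long side facing the robot. Origin on the worktop, centre of the inside rectangle; x axis points to the back wall, y along the bay (left). Inside 65 deep (x -32.5 mouth to +32.5 back wall), 280 long (y -140 to 140). Walls 12 thick, 30 to 36 high. Slat home: its centre at x = +17.5, its length along the bay's y.
- post: fixed round steel post, 16 diameter, 55 high, origin at its foot; before the mouth at x = -40, y = +73 or -73 (it varies) in the bay's frame. From post to far end wall the mouth is 205, less than the slat, so one end must go in behind the post first, at an angle; 64 is free from post to back wall. A flat socket plate (no obstacle) lies at the mirrored place.
- wax_pot: bystander, leave alone: small round pot with a wooden-looking lid, 62 across, 35 high; origin at the centre of its underside
- masking_tape: bystander, leave alone: roll of masking tape lying flat, 100 across, 25 high; origin at the centre of its underside
- thread_white: bystander, leave alone: reel of white cotton, upright, 31 across, 43 high, beside one end of the bay; origin at the centre of its underside
- thread_1: bystander, leave alone: reel of dark cotton, upright, 31 across, 43 high, beside the other end of the bay; origin at the centre of its underside
- candle_jar: bystander, leave alone: glass candle jar, 76 across, 90 high; origin at the centre of its underside
- little_can: bystander, leave alone: small galvanised can, 67 across, 97 high, behind the bay; origin at the centre of its underside
- slat: the same slat, origin at the centre of its underside; axes as for slat_center
There are look-alikes about, which are no part of the job. Of the things like the slat, leave any that is pink; of the rest the larger one is meant.

How it is judged:
By the outcome, as a careful person would: the job done as asked, in the order asked, and still so for the second after the job is handed in, with the robot touching nothing.
It also fails if it takes over 72 s, if anything falls off the work surface, if the arm or the gripper's body presses on something with over 40 N, if the wrist force passes 120 N, or if a joint passes its speed limit or range.

ROBOT

A 6-joint arm with a two-finger parallel gripper is mounted at the origin on a cart in front of the work surface, level with it; the furniture and walls round the work are solid. World frame = base frame: x ahead of the robot, y to its left, z up, the work surface at z = 0. Lengths are in m, angles in rad, forces in N, time in s.
With the tool pointing down it reaches from about 0.35 to 0.925 m from the base axis. Payload 6.4 kg.
Tool frame: the origin (TCP) lies at the very end of the fingers, on their centre line; the grasp point (between the pads) lies manip.grip_depth behind it (manip.grip_depth is the distance from the TCP to the grasp point, in m); y points along the fingers, z is the direction in which the jaws open and shut, and the axes are right-handed (so a half turn about y gives the same grasp; the last joint's range is limited). The gripper opens to 85 mm and grips with 20 to 120 N. Pads are 22 mm wide; open, the fingers measure 114 mm over their backs; the gripper's body (76 mm by 85 mm) begins 54 mm behind the grasp point. The pads swing forward as they close: fully open they stand 13 mm farther back than shut.
Start: joints at [1.098, 0.245, 1.558, -0, 1.339, -0.174], TCP at [0.191, 0.621, 0.231] pointing down, gripper open.
Joint ranges: [-3.13, 3.13], [-1.02, 2.26], [0.13, 2.54], [-0.95, 4.09], [0.21, 2.88], [-2.74, 2.74]. Speed limits (rad/s): [2.57, 2.57, 3.14, 3.14, 3.14, 3.14].

INTERFACE

Orientations are given as a unit quaternion [w, x, y, z].
In Python, from bench import sense, viewer, ticket, manip gives the robot as it stands.
- The arm moves only by the tool step_arm, never from a script. Its argument "plan" is a list of rows, each an object of numbers: "gripper": the gripper command: -1 is fully open, 1 is shut, values between are in proportion; "x", "y", "z": the shift along the tool's x, y, z in m; "wx", "wy", "wz": the turn, a rotation vector about the tool's x, y, z in degrees. A call has 1 to 20 rows; each row shifts and turns the commanded pose from where the row before left it, along the tool's axes as they then stand; what a row does not reach is not made up. A row lasts 1/8 s, in which the tool goes at most 62.5 mm and 10.7 degrees, less where a joint would pass 70% of its speed; a pose out of reach is approached as far as the arm can. A call is refused whole if a number of a shift passes 0.0625 or a number of a turn 10.7, either way. A call with a gripper value outside its range is refused whole. The fingers move at their own pace and stop on an object; "squeeze" is the grip in N (left out, the last holds). Time passes only in rows, so rows that do not move let the fingers close. It gives the time, the measured TCP pose, the force and the opening at its end, in the units of the state.
- sense(): the state, without advancing time (a new reading comes with each control period).
- viewer.get_image(name): name is "scene" or "top" or "wrist"; returns the picture (400x640x3 uint8, red, green, blue); there is no depth.
- viewer.get_calibration(name): a dict with "fx", "fy", "cx", "cy" (pixels), "k1" (the pictures are not rectified: a ray, as slopes to the right and down, at radius r is drawn at 1 + k1 r^2 times it, then the intrinsics apply), "R" (3x3) and "t" (3): a world point X has camera coordinates R X + t. Camera axes: x right, y down, z forward; pixel columns grow to the right and rows downward; lengths in m; the calibration is good to about 2 mm. A picture is of the moment at which its call begins: read the wrist's pose just before it. get_calibration takes no time and is no camera call; for the wrist camera it gives the pose at the moment of the call.
- ticket.sign_off(): hands the job in, once; it reports no verdict.
The state is a dict: "clock": time; "joint_positions": joint angles; "joint_velocities": joint speeds; "joint_efforts": joint torques, N m; "ee_pos": TCP position; "tcp_rot": TCP orientation; "wrist_force": force on the tool from outside, world axes, zero at the start; "wrist_torque": the same for the moment, N m; "finger_gap": finger opening in m.
Only numpy, scipy, OpenCV 4.12 (cv2) and the standard library are available. Lean on these libraries where they do the work, as an engineer would, in place of code of your own. Each camera call takes 0.05 s, during which the arm holds its last target.

## Working session

There is one attempt and no reset: what is moved stays moved. The work goes in short steps, Python scripts to look and compute and a tool call to move; the robot and the scene stay as the last step left them, time stands still between calls to the robot, and variables do not carry over. Pictures are saved under pics/ and viewed, and the job is handed in when it is done.

Besides the shell and the picture viewer there is one more tool, called after "Emit:" by a JSON object that holds its "op" and its "data", one argument or row to a line. step_arm: Moves the arm, as the interface text tells. Its arguments: {"type":"object","properties":{"plan":{"type":"array","items":{"type":"object","properties":{"gripper":{"type":"number"},"x":{"type":"number"},"y":{"type":"number"},"z":{"type":"number"},"wx":{"type":"number"},"wy":{"type":"number"},"wz":{"type":"number"}}}},"squeeze":{"type":"number"}},"required":["plan"]}

```bash
mkdir -p pics; ls
python3 - <<'E'
from bench import sense, viewer, ticket, manip
import cv2
s=sense()
for k,v in s.items(): print(k,v)
print(manip.grip_depth)
for n in("scene","top"):
    im=viewer.get_image(n); cv2.imwrite(f"pics/{n}0.png",cv2.cvtColor(im,cv2.COLOR_RGB2BGR))
    print(viewer.get_calibration(n))
E
```

```text
pics
clock 0.0
joint_positions [ 1.09791208e+00  2.45782424e-01  1.55905202e+00 -2.85777368e-05
  1.33866404e+00 -1.74092466e-01]
joint_velocities [ 0.00066988 -0.00012274 -0.00143471  0.00103993  0.00092471 -0.00010203]
joint_efforts [-1.96998681e-04 -4.29504669e+01 -3.26126003e+01 -1.36036883e-04
  5.47675430e-03 -3.92693119e-05]
ee_pos [0.19107294 0.62069065 0.23018012]
tcp_rot [-0.69858848  0.69987246 -0.10544884  0.1050391 ]
wrist_force [0.14212977 0.38531118 0.71163055]
wrist_torque [ 0.01486808 -0.01638047  0.03500772]
finger_gap 0.08534729856163782
0.0187
{'fx': 479.9765111987693, 'fy': 479.9765111987693, 'cx': 312.58619528000634, 'cy': 200.63654891264503, 'k1': -0.0012079599428995317, 'R': array([[ 0.82273846, -0.56835851,  0.00836782],
       [-0.43452724, -0.63836263, -0.63535756],
       [ 0.36645258,  0.51909705, -0.77217275]]), 't': array([-0.47867152,  0.2791639 ,  1.20007807])}
{'fx': 367.88933861358123, 'fy': 367.88933861358123, 'cx': 330.5493252054127, 'cy': 198.47272543535468, 'k1': -0.02912155133295713, 'R': array([[-2.18607577e-02, -9.99760199e-01, -1.28552465e-03],
       [-9.99149737e-01,  2.18923313e-02, -3.49360745e-02],
       [ 3.49558399e-02,  5.20702555e-04, -9.99388722e-01]]), 't': array([0.00179283, 0.56880256, 1.169052  ])}
```

View pics/scene0.png

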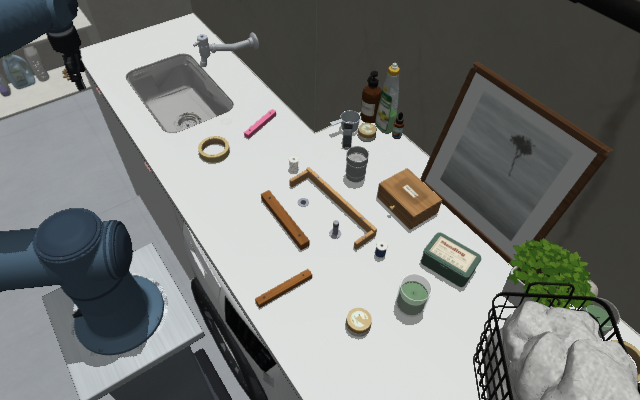

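View pics/top0.png

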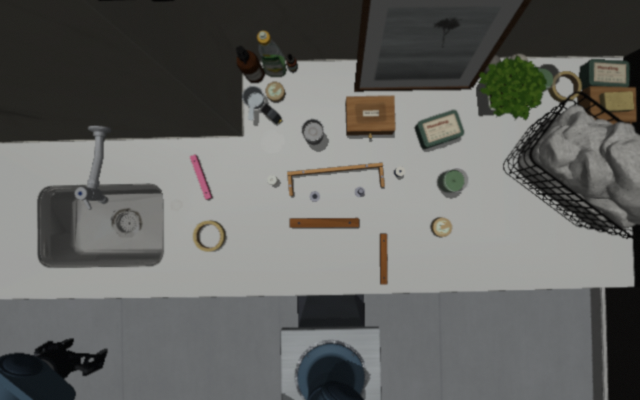

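Run:
```python
import cv2
im=cv2.imread("pics/top0.png")[145:295,180:480]
cv2.imwrite("pics/topc.png",cv2.resize(im,(800,400),interpolation=cv2.INTER_CUBIC))
im=cv2.imread("pics/scene0.png")[140:320,240:400]
cv2.imwrite("pics/scenec.png",cv2.resize(im,(533,600),interpolation=cv2.INTER_CUBIC))
```

```text
(no output)
```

View pics/topc.png

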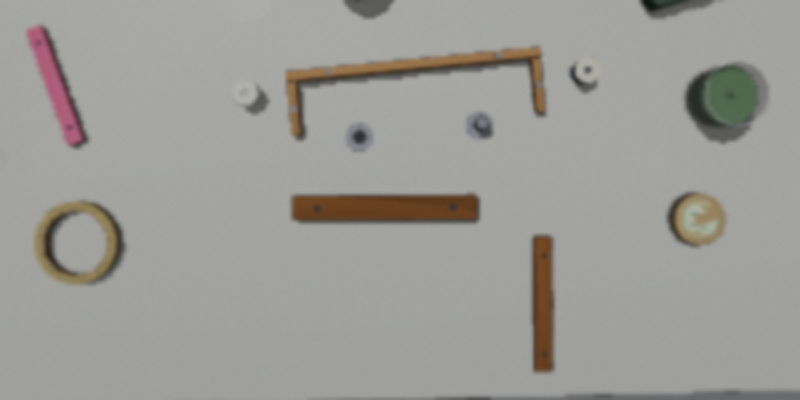

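View pics/scenec.png

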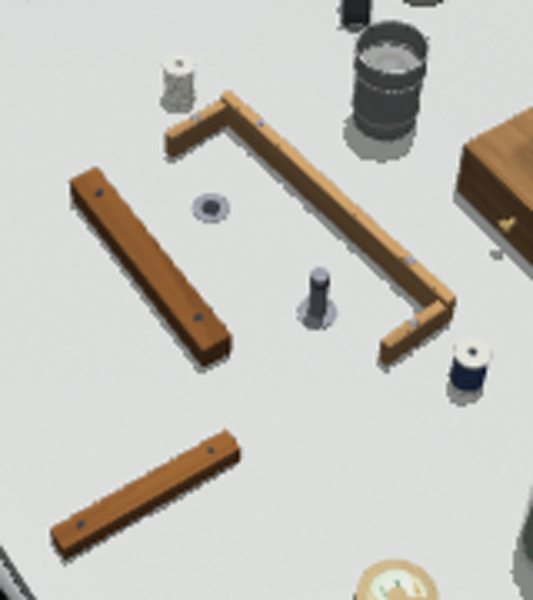

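```bash
cat > h.py <<'E'
import numpy as np, cv2
def load(p): return cv2.imread(p)
def K(c): return np.array([[c['fx'],0,c['cx']],[0,c['fy'],c['cy']],[0,0,1.]])
def cast(c,px,z):
    px=np.asarray(px,float).reshape(-1,1,2)
    n=cv2.undistortPoints(px,K(c),np.array([c['k1'],0,0,0,0.])).reshape(-1,2)
    d=np.c_[n,np.ones(len(n))]@c['R']
    o=-c['R'].T@c['t']
    return o+d*((z-o[2])/d[:,2])[:,None]
def proj(c,X):
    return cv2.projectPoints(np.asarray(X,float).reshape(-1,1,3),cv2.Rodrigues(c['R'])[0],c['t'],K(c),np.array([c['k1'],0,0,0,0.]))[0].reshape(-1,2)
def comps(im,lo,hi,amin=60):
    h=cv2.cvtColor(im,cv2.COLOR_BGR2HSV)
    m=cv2.inRange(h,np.array(lo),np.array(hi))
    n,l,s,c=cv2.connectedComponentsWithStats(m)
    return [(s[i],c[i],(l==i).astype(np.uint8)) for i in range(1,n) if s[i][4]>=amin]
def topslat(im,c):
    "slat centre,angle from the top image: biggest brown component in work region"
    h=cv2.cvtColor(im,cv2.COLOR_BGR2HSV)
    out=[]
    for st,ce,m in comps(im,(5,150,60),(14,255,255)):
        pts=cv2.findNonZero(m).reshape(-1,2)
        W=cast(c,pts,0.028)[:,:2].astype(np.float32)
        r=cv2.minAreaRect(W*1000)
        out.append((st[4],r))
    return out
E
python3 - <<'E'
from h import *; from bench import viewer
c=viewer.get_calibration("top"); im=load("pics/top0.png")
h=cv2.cvtColor(im,cv2.COLOR_BGR2HSV)
print('slat',h[223,325],'small',h[255,383],'bay',h[170,340],h[188,291],'tape',h[222,208+13])
for o in topslat(im,c): print(o)
for st,ce,m in comps(im,(5,60,60),(25,255,255)):
    print(st,ce)
s=160/600
P=lambda x,y:(180+x*300/800,145+y*150/400)
pts={'BL out':(287,72),'BR out':(541,48),'BL in':(299,81),'BR in':(533,58),'L tip':(297,137),'R tip':(541,114)}
for k,v in pts.items(): print(k,cast(c,[P(*v)],.033)[0].round(4))
print('post top',cast(c,[P(481,122)],.055), 'plate post',cast(c,[P(478,125)],0),'sock',cast(c,[P(359,138)],0))
E
```

```text
slat [ 14 175 102] small [ 14 175 112] bay [ 16 115  80] [ 16 133 115] tape [ 38   6 163]
(np.int32(520), ((492.8311462402344, 11.640548706054688), (207.94879150390625, 22.031932830810547), 88.75474548339844))
(np.int32(235), ((375.8814392089844, -172.84625244140625), (15.72504711151123, 147.17636108398438), 88.54656982421875))
[256  30  15  14 121] [263.16528926  36.98347107]
[551  71  31  29 229] [565.41921397  83.36681223]
[266  82  19  19 160] [275.5125   91.46875]
[ 590   86   47   38 1157] [617.10976664 100.50475367]
[ 346   96   49   36 1629] [370.02762431 113.46654389]
[590 106  11   9  76] [594.89473684 109.96052632]
[597 113  14   8  71] [603.77464789 116.46478873]
[427 120  21   9  64] [437.3125 123.875 ]
[287 163  98  33 574] [334.72473868 172.22125436]
[290 218  69  10 686] [324.  222.5]
[432 218  20  19 201] [441.07462687 226.55223881]
[193 221  32  30 345] [208.48985507 235.51304348]
[380 234   7  50 344] [383.05232558 258.13081395]
BL out [0.6543 0.1228 0.033 ]
BR out [ 0.6762 -0.1782  0.033 ]
BL in [0.6434 0.1088 0.033 ]
BR in [ 0.6646 -0.1684  0.033 ]
L tip [0.5772 0.1123 0.033 ]
R tip [ 0.598 -0.176  0.033]
post top [[ 0.58894569 -0.1031825   0.055     ]] plate post [[ 0.58836552 -0.10391473  0.        ]] sock [[0.57575199 0.0406943  0.        ]]
```

```bash
cat >> h.py <<'E'
def Rq(q): 
    from scipy.spatial.transform import Rotation as R
    return R.from_quat([q[1],q[2],q[3],q[0]]).as_matrix()
E
python3 - <<'E'
from h import *; from bench import viewer,sense
s=sense(); R=Rq(s['tcp_rot']); print(R.round(3))
c=viewer.get_calibration("wrist"); print(c)
o=-c['R'].T@c['t']; print('cam in tool',R.T@(o-s['ee_pos']), 'cam axes in tool\n',(c['R']@R).round(3))
E
```

```text
[[ 0.956 -0.001  0.294]
 [-0.294 -0.002  0.956]
 [-0.    -1.    -0.002]]
{'fx': 304.9892753766718, 'fy': 304.9892753766718, 'cx': 312.7714924380499, 'cy': 197.2154258537283, 'k1': -0.0318637713527629, 'R': array([[ 0.29279508,  0.95617162, -0.00262167],
       [ 0.90377245, -0.27585231,  0.32726267],
       [ 0.31219609, -0.0981903 , -0.94492977]]), 't': array([-0.64921779, -0.0437663 ,  0.38022957])}
cam in tool [-0.08410425 -0.14160497  0.00032818] cam axes in tool
 [[-0.002  0.001  1.   ]
 [ 0.945 -0.328  0.002]
 [ 0.328  0.945 -0.   ]]
```

Emit:
{"op": "step_arm", "data": {
  "plan": [
    {"gripper":1,"x":0.034,"y":-0.0015,"z":-0.036},
    {"gripper":1,"x":0.034,"y":-0.0015,"z":-0.036},
    {"gripper":1,"x":0.034,"y":-0.0015,"z":-0.036},
    {"gripper":1,"x":0.034,"y":-0.0015,"z":-0.036},
    {"gripper":1,"x":0.034,"y":-0.0015,"z":-0.036},
    {"gripper":1,"x":0.034,"y":-0.0015,"z":-0.036},
    {"gripper":1,"x":0.034,"y":-0.0015,"z":-0.036},
    {"gripper":1,"x":0.034,"y":-0.0015,"z":-0.036},
    {"gripper":1,"x":0.034,"y":-0.0015,"z":-0.036},
    {"gripper":1,"x":0.034,"y":-0.0015,"z":-0.036},
    {"gripper":1,"x":0.034,"y":-0.0015,"z":-0.036},
    {"gripper":1,"x":0.034,"y":-0.0015,"z":-0.036},
    {"gripper":1,"x":0.034,"y":-0.0015,"z":-0.036},
    {"gripper":1,"x":0.034,"y":-0.0015,"z":-0.036},
    {"gripper":1,"wy":-10.5},
    {"gripper":1,"wy":-10.5},
    {"gripper":1}
  ],
  "squeeze": 20
}}

```text
$.plan[0]: bad value
```

```bash
cat > look.py <<'E'
import sys,pickle
from h import *; from bench import viewer,sense
tag=sys.argv[1]
for n in sys.argv[2:]:
    s=sense(); c=viewer.get_calibration(n); im=cv2.cvtColor(viewer.get_image(n),cv2.COLOR_RGB2BGR)
    cv2.imwrite(f"pics/{n}{tag}.png",im); pickle.dump((c,s),open(f"pics/{n}{tag}.pkl","wb"))
s=sense();R=Rq(s['tcp_rot'])
print(s['clock'],s['ee_pos'].round(4),'yaw',np.degrees(np.arctan2(R[1,0],R[0,0])).round(2),'F',s['wrist_force'].round(1),s['finger_gap'].round(4))
E
python3 look.py 1 wrist
```

```text
Traceback (most recent call last):
  File "look.py", line 8, in <module>
    print(s['clock'],s['ee_pos'].round(4),'yaw',np.degrees(np.arctan2(R[1,0],R[0,0])).round(2),'F',s['wrist_force'].round(1),s['finger_gap'].round(4))
                                                                                                                             ^^^^^^^^^^^^^^^^^^^^^
AttributeError: 'float' object has no attribute 'round'
```

View pics/wrist1.png

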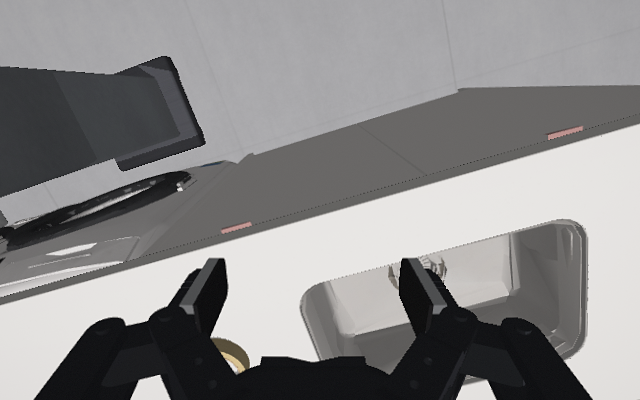

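Emit:
{"op": "step_arm", "data": {
  "plan": [
    {"gripper":1,"x":0.034,"y":-0.0015,"z":-0.036,"wx":0,"wy":0,"wz":0},
    {"gripper":1,"x":0.034,"y":-0.0015,"z":-0.036,"wx":0,"wy":0,"wz":0},
    {"gripper":1,"x":0.034,"y":-0.0015,"z":-0.036,"wx":0,"wy":0,"wz":0},
    {"gripper":1,"x":0.034,"y":-0.0015,"z":-0.036,"wx":0,"wy":0,"wz":0},
    {"gripper":1,"x":0.034,"y":-0.0015,"z":-0.036,"wx":0,"wy":0,"wz":0},
    {"gripper":1,"x":0.034,"y":-0.0015,"z":-0.036,"wx":0,"wy":0,"wz":0},
    {"gripper":1,"x":0.034,"y":-0.0015,"z":-0.036,"wx":0,"wy":0,"wz":0},
    {"gripper":1,"x":0.034,"y":-0.0015,"z":-0.036,"wx":0,"wy":0,"wz":0},
    {"gripper":1,"x":0.034,"y":-0.0015,"z":-0.036,"wx":0,"wy":0,"wz":0},
    {"gripper":1,"x":0.034,"y":-0.0015,"z":-0.036,"wx":0,"wy":0,"wz":0},
    {"gripper":1,"x":0.034,"y":-0.0015,"z":-0.036,"wx":0,"wy":0,"wz":0},
    {"gripper":1,"x":0.034,"y":-0.0015,"z":-0.036,"wx":0,"wy":0,"wz":0},
    {"gripper":1,"x":0.034,"y":-0.0015,"z":-0.036,"wx":0,"wy":0,"wz":0},
    {"gripper":1,"x":0.034,"y":-0.0015,"z":-0.036,"wx":0,"wy":0,"wz":0},
    {"gripper":1,"x":0,"y":0,"z":0,"wx":0,"wy":-10.5,"wz":0},
    {"gripper":1,"x":0,"y":0,"z":0,"wx":0,"wy":-10.5,"wz":0},
    {"gripper":1,"x":0,"y":0,"z":0,"wx":0,"wy":0,"wz":0}
  ],
  "squeeze": 20
}}

```text
clock: 2.28
ee_pos: [0.4977, -0.0007, 0.252]
tcp_rot: [0.707, -0.707, -0.023, 0.023]
wrist_force: [-0.1, -0.8, -0.2]
finger_gap: 0.0001
```

```bash
sed -i "s/s\['finger_gap'\].round(4)/round(s['finger_gap'],4)/" look.py
python3 look.py 2 wrist
```

```text
2.325 [ 0.4977 -0.0005  0.2521] yaw 3.7 F [ 0.3  1.1 -0.3] 0.0
```

View pics/wrist2.png

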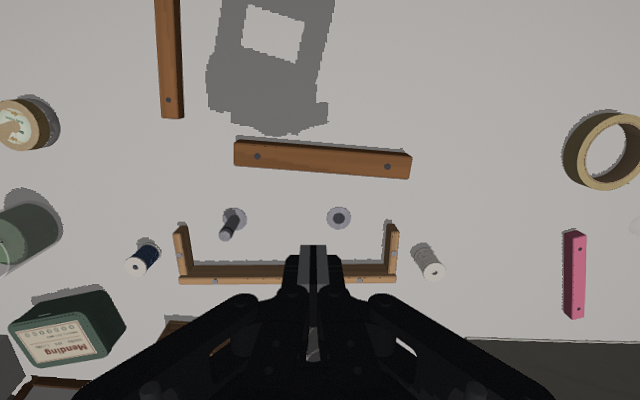

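Run:
```python
import cv2
im=cv2.imread("pics/wrist2.png")
cv2.imwrite("pics/w2a.png",cv2.resize(im[125:295,165:425],(780,510),interpolation=cv2.INTER_CUBIC))
```

```text
(no output)
```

View pics/w2a.png

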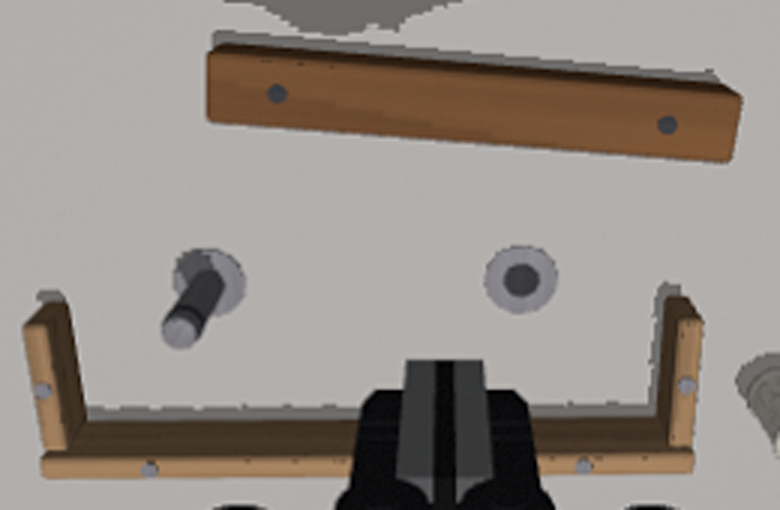

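Run:
```python
from h import *; import pickle
c,s=pickle.load(open("pics/wrist2.pkl","rb"))
P=lambda l:np.array(l,float)/3+[165,125]
S=cast(c,P([(208,53),(740,97),(733,161),(207,120)]),.028)[:,:2]; print('slat',S.round(4), np.linalg.norm(S[0]-S[1]),np.linalg.norm(S[1]-S[2]),S.mean(0))
b=cast(c,P([(86,418),(655,415)]),0)[:,:2]; print('base in',b.round(4),np.linalg.norm(b[0]-b[1]))
t=cast(c,P([(66,452),(692,447)]),.033)[:,:2]; print('top in',t.round(4))
p=cast(c,P([(209,281),(521,279)]),0)[:,:2]; print('post,sock',p.round(4),np.linalg.norm(p[0]-p[1]))
v=p[1]-p[0]; y=v/np.linalg.norm(v); x=np.array([y[1],-y[0]]); print('yaw',np.degrees(np.arctan2(x[1],x[0])))
for q in (b,t):
  v=q[1]-q[0]; print(np.degrees(np.arctan2(-v[0],v[1])))
o=p.mean(0)+.040*x; print('origin',o)
B=np.stack([x,y]); print('base in bay',(b-o)@B.T,'\nslat in bay\n',(S-o)@B.T, ((S.mean(0)-o)@B.T))
tc=proj(c,[s['ee_pos']]); print('tcp px',tc)
```

```text
slat [[ 0.4774 -0.0962]
 [ 0.4807  0.1189]
 [ 0.5076  0.1206]
 [ 0.5048 -0.097 ]] 0.21517457256559028 0.02693856996908196 [0.49262417 0.01157688]
base in [[ 0.6671 -0.167 ]
 [ 0.6461  0.114 ]] 0.2818470686011847
top in [[ 0.6647 -0.1641]
 [ 0.6423  0.1234]]
post,sock [[ 0.5888 -0.1044]
 [ 0.578   0.041 ]] 0.14581654623799928
yaw 4.267946269732195
4.272432816580671
4.463829340954424
origin [ 0.6233114  -0.02870032]
base in bay [[ 0.03337953 -0.14120239]
 [ 0.03335746  0.14064468]] 
slat in bay
 [[-0.15056641 -0.05646587]
 [-0.13121711  0.15783696]
 [-0.10428043  0.15751769]
 [-0.12324548 -0.05932332]] [-0.12732736  0.04989136]
tcp px [[312.52904257 259.61394052]]
```

Emit:
{"op": "step_arm", "data": {
  "plan": [
    {"gripper":1,"x":-0.007,"y":0.01,"z":-0.06,"wx":0,"wy":-0.6,"wz":0},
    {"gripper":1,"x":-0.007,"y":0.01,"z":-0.06,"wx":0,"wy":0,"wz":0},
    {"gripper":1,"x":0,"y":0.05,"z":-0.005,"wx":0,"wy":0,"wz":0},
    {"gripper":1,"x":0,"y":0.05,"z":0,"wx":0,"wy":0,"wz":0},
    {"gripper":1,"x":0,"y":0.05,"z":0,"wx":0,"wy":0,"wz":0},
    {"gripper":1,"x":0,"y":0.04,"z":0,"wx":0,"wy":0,"wz":0},
    {"gripper":1,"x":0,"y":0.03,"z":0,"wx":0,"wy":0,"wz":0},
    {"gripper":1,"x":0,"y":0,"z":0,"wx":0,"wy":0,"wz":0}
  ]
}}

```text
clock: 3.32
ee_pos: [0.4911, -0.1251, 0.0101]
tcp_rot: [0.708, -0.706, -0.025, 0.029]
wrist_force: [-0.1, 1.0, 0.1]
finger_gap: 0.0
```

```bash
cat > bay.py <<'E'
from h import *
O=np.array([.6230,-.0287]); a=np.radians(4.3); B=np.array([[np.cos(a),np.sin(a)],[-np.sin(a),np.cos(a)]])
def tobay(p): return (np.asarray(p)[...,:2]-O)@B.T
E
cat >> look.py <<'E'
from bay import *
print('tcp in bay mm',(tobay(s['ee_pos'])*1000).round(1))
E
python3 look.py 3 wrist
```

```text
3.375 [ 0.4926 -0.1258  0.0119] yaw 4.41 F [ 0.5 -0.6 -0.5] 0.0001
tcp in bay mm [-137.3  -87.1]
```

View pics/wrist3.png

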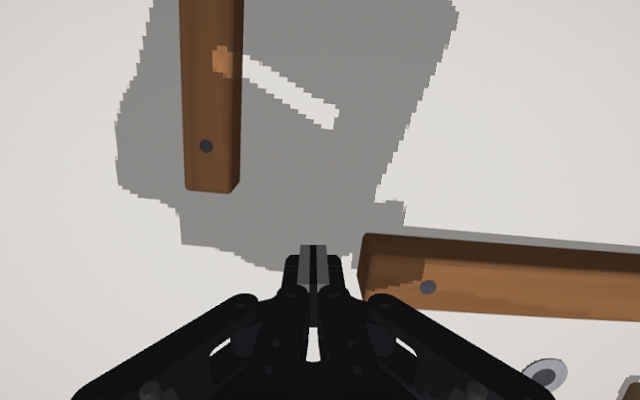

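Emit:
{"op": "step_arm", "data": {
  "plan": [
    {"gripper":1,"x":0,"y":0,"z":0.011,"wx":0,"wy":0,"wz":0},
    {"gripper":1,"x":0,"y":0,"z":0.011,"wx":0,"wy":0,"wz":0},
    {"gripper":1,"x":0,"y":0,"z":0.011,"wx":0,"wy":0,"wz":0},
    {"gripper":1,"x":0,"y":0,"z":0.011,"wx":0,"wy":0,"wz":0},
    {"gripper":1,"x":0,"y":0,"z":-0.015,"wx":0,"wy":0,"wz":0},
    {"gripper":1,"x":0,"y":-0.05,"z":0,"wx":0,"wy":0,"wz":0},
    {"gripper":1,"x":-0.02,"y":-0.02,"z":0,"wx":0,"wy":0,"wz":0},
    {"gripper":1,"x":-0.02,"y":0,"z":0.05,"wx":0,"wy":0,"wz":0},
    {"gripper":1,"x":0,"y":0,"z":0.045,"wx":0,"wy":0,"wz":0},
    {"gripper":1,"x":0,"y":0,"z":0,"wx":0,"wy":0,"wz":0}
  ]
}}

```text
clock: 4.62
ee_pos: [0.4427, -0.0043, 0.0821]
tcp_rot: [0.707, -0.706, -0.029, 0.029]
wrist_force: [-0.0, -0.3, -0.2]
finger_gap: 0.0001
```

```bash
python3 look.py 4 wrist top
python3 - <<'E'
from bay import *; import pickle
c,s=pickle.load(open("pics/top4.pkl","rb"))
for a,r in topslat(load("pics/top4.png"),c): print(a,(tobay(np.array(r[0])/1000)*1000).round(1),r)
E
```

```text
4.725 [ 0.4438 -0.0062  0.0824] yaw 4.5 F [-0.4 -0.4  0.1] -0.0003
tcp in bay mm [-177.    35.9]
497 [-126.7   83.2] ((490.4053649902344, 44.79493713378906), (211.11415100097656, 22.031654357910156), 88.76215362548828)
234 [-257.2 -125.2] ((375.88153076171875, -172.84576416015625), (15.723971366882324, 147.176025390625), 88.548095703125)
```

View pics/wrist4.png

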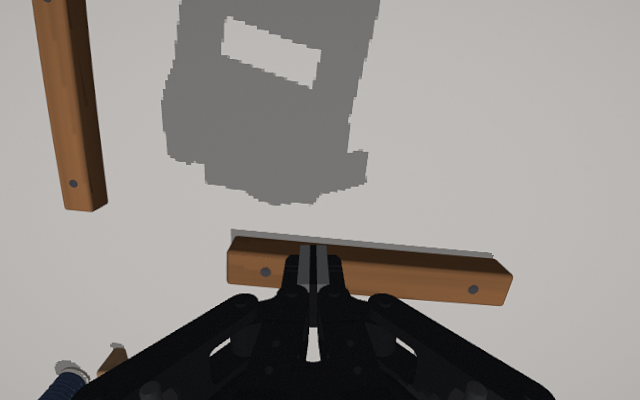

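View pics/top4.png

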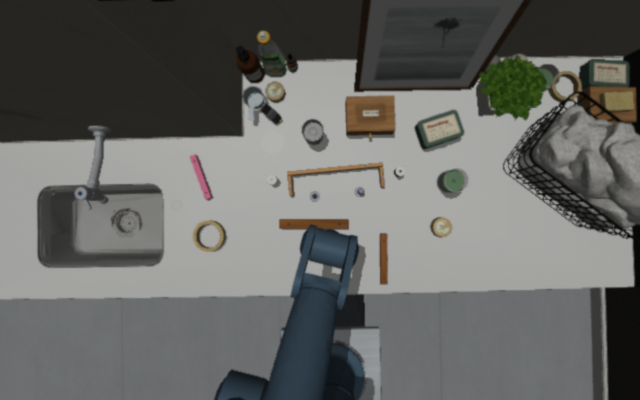

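Emit:
{"op": "step_arm", "data": {
  "plan": [
    {"gripper":1,"x":0,"y":0.035,"z":0.001,"wx":0,"wy":0,"wz":0},
    {"gripper":1,"x":0,"y":0.035,"z":0.001,"wx":0,"wy":0.2,"wz":0},
    {"gripper":1,"x":0.012,"y":0,"z":0,"wx":0,"wy":0,"wz":0},
    {"gripper":1,"x":0.011,"y":0,"z":0,"wx":0,"wy":0,"wz":0},
    {"gripper":1,"x":0.011,"y":0,"z":0,"wx":0,"wy":0,"wz":0},
    {"gripper":1,"x":0.011,"y":0,"z":0,"wx":0,"wy":0,"wz":0},
    {"gripper":1,"x":0.011,"y":0,"z":0,"wx":0,"wy":0,"wz":0},
    {"gripper":1,"x":0.011,"y":0,"z":0,"wx":0,"wy":0,"wz":0},
    {"gripper":1,"x":0.011,"y":0,"z":0,"wx":0,"wy":0,"wz":0},
    {"gripper":1,"x":0.011,"y":0,"z":0,"wx":0,"wy":0,"wz":0},
    {"gripper":1,"x":-0.015,"y":0,"z":0,"wx":0,"wy":0,"wz":0},
    {"gripper":1,"x":-0.025,"y":-0.03,"z":0,"wx":0,"wy":0,"wz":0},
    {"gripper":1,"x":-0.02,"y":-0.05,"z":0,"wx":0,"wy":0,"wz":0},
    {"gripper":1,"x":0,"y":0,"z":0,"wx":0,"wy":0,"wz":0}
  ]
}}

```text
clock: 6.48
ee_pos: [0.4749, -0.0022, 0.0965]
tcp_rot: [-0.706, 0.707, 0.029, -0.023]
wrist_force: [0.5, 0.4, 0.2]
finger_gap: 0.0
```

```bash
python3 look.py 5 wrist
```

```text
6.525 [ 0.4739 -0.002   0.0944] yaw 4.27 F [-0.7  0.2 -1.5] 0.0001
tcp in bay mm [-146.7   37.8]
```

View pics/wrist5.png

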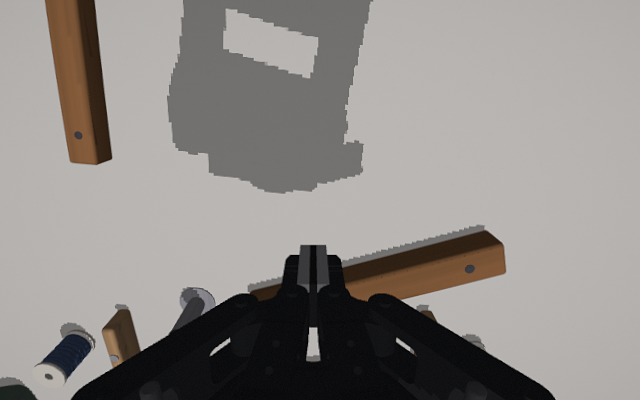

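```bash
python3 look.py 6 top scene
python3 - <<'E'
from bay import *; import pickle
c,s=pickle.load(open("pics/top6.pkl","rb"))
for a,r in topslat(load("pics/top6.png"),c): print(a,(tobay(np.array(r[0])/1000)*1000).round(1),r)
a=cv2.resize(load("pics/top6.png")[140:260,250:410],(800,600),interpolation=cv2.INTER_CUBIC);cv2.imwrite("pics/t6c.png",a)
im=load("pics/scene6.png")[150:280,240:400]
cv2.imwrite("pics/s6c.png",cv2.resize(im,None,fx=4,fy=4,interpolation=cv2.INTER_CUBIC))
E
```

```text
6.625 [ 0.4723 -0.0015  0.0918] yaw 4.28 F [-0.1  0.5 -0.1] 0.0004
tcp in bay mm [-148.3   38.4]
492 [-72.1  87.6] ((544.5238647460938, 53.19673156738281), (24.021169662475586, 211.3314208984375), 21.001041412353516)
234 [-257.2 -125.2] ((375.88153076171875, -172.84576416015625), (15.723971366882324, 147.176025390625), 88.548095703125)
```

View pics/t6c.png

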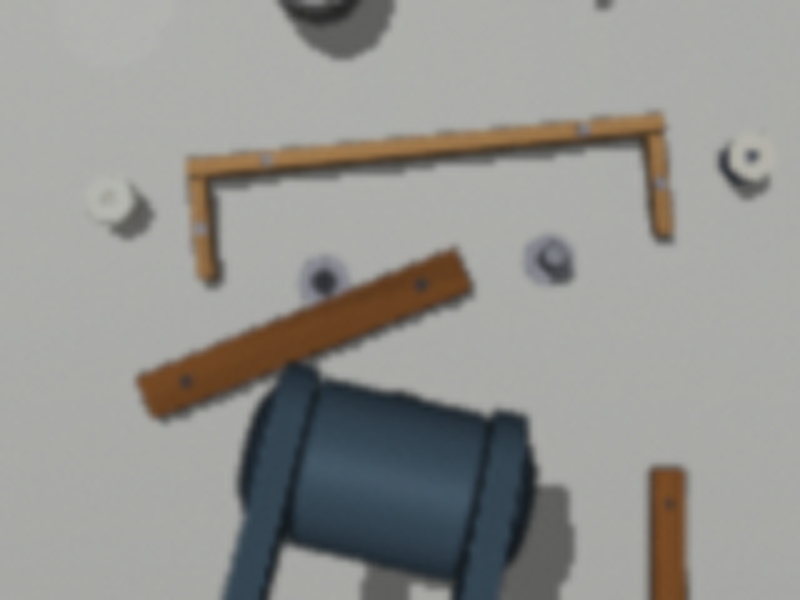

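View pics/s6c.png

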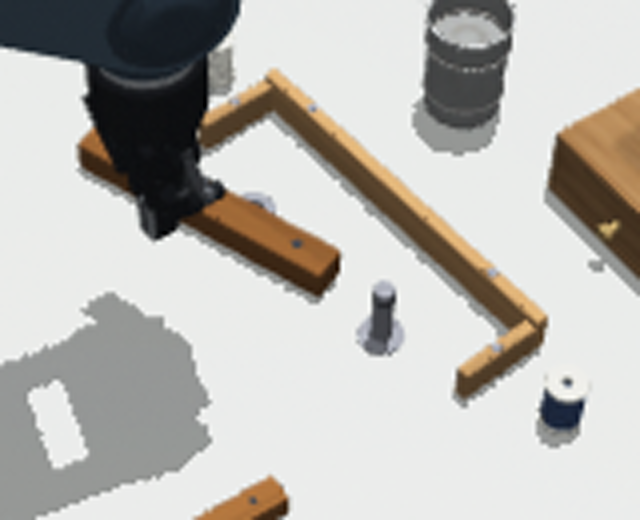

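Emit:
{"op": "step_arm", "data": {
  "plan": [
    {"gripper":1,"x":0,"y":0.04,"z":-0.007,"wx":0,"wy":0,"wz":0},
    {"gripper":1,"x":0,"y":0.04,"z":0,"wx":0,"wy":0,"wz":0},
    {"gripper":1,"x":0.025,"y":0,"z":0,"wx":0,"wy":0,"wz":0},
    {"gripper":1,"x":0.016,"y":0,"z":0,"wx":0,"wy":0,"wz":0},
    {"gripper":1,"x":0.01,"y":0,"z":0,"wx":0,"wy":0,"wz":0},
    {"gripper":1,"x":0.01,"y":0,"z":0,"wx":0,"wy":0,"wz":0},
    {"gripper":1,"x":0.01,"y":0,"z":0,"wx":0,"wy":0,"wz":0},
    {"gripper":1,"x":-0.02,"y":0,"z":0,"wx":0,"wy":0,"wz":0},
    {"gripper":1,"x":-0.02,"y":-0.04,"z":0,"wx":0,"wy":0,"wz":0},
    {"gripper":1,"x":0,"y":-0.04,"z":0.04,"wx":0,"wy":0,"wz":0},
    {"gripper":1,"x":0,"y":0,"z":0.05,"wx":0,"wy":0,"wz":0},
    {"gripper":1,"x":0,"y":0,"z":0.05,"wx":0,"wy":0,"wz":0},
    {"gripper":1,"x":0,"y":0,"z":0.045,"wx":0,"wy":-10.4,"wz":0},
    {"gripper":1,"x":0,"y":0,"z":0,"wx":0,"wy":-10.3,"wz":0},
    {"gripper":1,"x":0,"y":0,"z":0,"wx":0,"wy":0,"wz":0}
  ]
}}

```text
clock: 8.5
ee_pos: [0.4898, 0.1787, 0.0923]
tcp_rot: [-0.69, 0.69, 0.153, -0.153]
wrist_force: [0.7, 0.2, 0.1]
finger_gap: -0.0
```

```bash
cat > slat.py <<'E'
import sys,pickle
from bay import *
t=sys.argv[1]
c,s=pickle.load(open(f"pics/top{t}.pkl","rb")); im=load(f"pics/top{t}.png")
for a,r in topslat(im,c):
    if a<300: continue
    ce=tobay(np.array(r[0])/1000)*1000
    bp=cv2.boxPoints(r); e=[bp[1]-bp[0],bp[2]-bp[1]]; e=max(e,key=np.linalg.norm); e=B@e; e*= -np.sign(e[1]); 
    print('slat centre',ce.round(1),'dims',np.round(r[1],1),'theta',np.degrees(np.arctan2(e[0],-e[1])).round(1))
cv2.imwrite(f"pics/tc{t}.png",cv2.resize(im[140:260,250:410],(800,600),interpolation=cv2.INTER_CUBIC))
E
python3 look.py 7 top; python3 slat.py 7
```

```text
8.55 [0.4899 0.1783 0.0923] yaw 24.81 F [-0.5  0.  -0.3] 0.0001
tcp in bay mm [-117.2  216.4]
slat centre [-65.3  84.7] dims [ 24.9 205.8] theta 19.8
```

View pics/tc7.png

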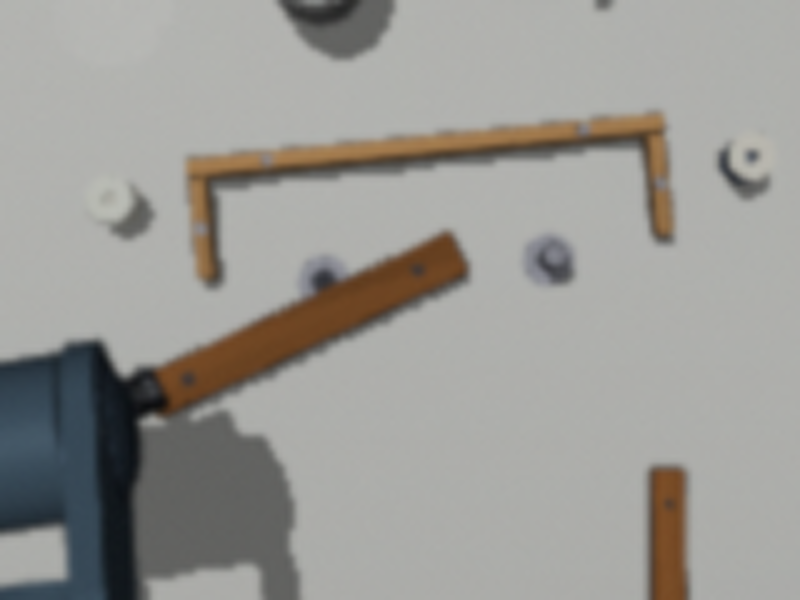

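Emit:
{"op": "step_arm", "data": {
  "plan": [
    {"gripper":1,"x":0.004,"y":0.04,"z":0,"wx":0,"wy":0,"wz":0},
    {"gripper":1,"x":0,"y":0.04,"z":0,"wx":0,"wy":0.4,"wz":0},
    {"gripper":1,"x":0,"y":0,"z":-0.01,"wx":0,"wy":0,"wz":0},
    {"gripper":1,"x":0,"y":0,"z":-0.01,"wx":0,"wy":0,"wz":0},
    {"gripper":1,"x":0,"y":0,"z":-0.01,"wx":0,"wy":0,"wz":0},
    {"gripper":1,"x":0,"y":0,"z":-0.01,"wx":0,"wy":0,"wz":0},
    {"gripper":1,"x":0,"y":0,"z":-0.01,"wx":0,"wy":0,"wz":0},
    {"gripper":1,"x":0,"y":0,"z":-0.01,"wx":0,"wy":0,"wz":0},
    {"gripper":1,"x":0,"y":0,"z":-0.01,"wx":0,"wy":0,"wz":0},
    {"gripper":1,"x":0,"y":0,"z":0,"wx":0,"wy":0,"wz":0}
  ]
}}

```text
clock: 9.8
ee_pos: [0.523, 0.1155, 0.0123]
tcp_rot: [-0.691, 0.691, 0.15, -0.15]
wrist_force: [0.3, 0.2, 0.7]
finger_gap: -0.0001
```

```bash
python3 look.py 8 top wrist; python3 slat.py 8
```

```text
9.9 [0.5225 0.1161 0.0121] yaw 24.57 F [-0.3  1.2  0.8] 0.0001
tcp in bay mm [-89.4 151.9]
slat centre [-38.6  15.8] dims [ 24.2 171.1] theta 19.8
```

View pics/tc8.png

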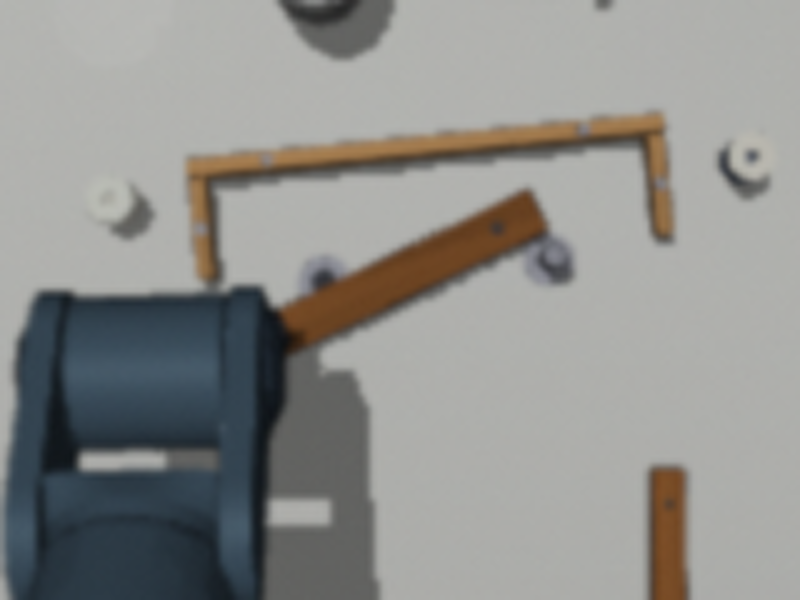

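View pics/wrist8.png

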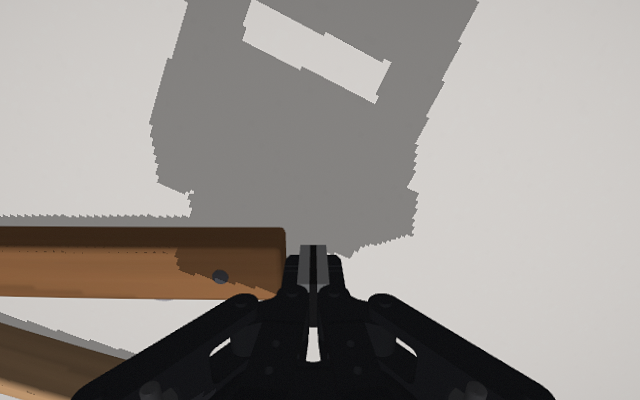

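Emit:
{"op": "step_arm", "data": {
  "plan": [
    {"gripper":1,"x":0,"y":0,"z":-0.01,"wx":0,"wy":0,"wz":0},
    {"gripper":1,"x":0,"y":0,"z":-0.01,"wx":0,"wy":0,"wz":0},
    {"gripper":1,"x":0,"y":0,"z":-0.01,"wx":0,"wy":0,"wz":0},
    {"gripper":1,"x":0,"y":0,"z":-0.01,"wx":0,"wy":0,"wz":0},
    {"gripper":1,"x":0,"y":0,"z":-0.003,"wx":0,"wy":0,"wz":0},
    {"gripper":1,"x":0,"y":0,"z":0,"wx":0,"wy":0,"wz":0}
  ]
}}

```text
clock: 10.65
ee_pos: [0.5407, 0.0768, 0.0124]
tcp_rot: [-0.691, 0.691, 0.151, -0.15]
wrist_force: [-0.3, 0.0, 0.2]
finger_gap: 0.0001
```

```bash
python3 look.py 9 top; python3 slat.py 9
```

```text
10.7 [0.5406 0.077  0.0123] yaw 24.58 F [-0.3 -0.1  0.1] 0.0003
tcp in bay mm [-74.3 111.6]
slat centre [-22.9 -25.9] dims [ 24.  164.1] theta 21.0
```

View pics/tc9.png

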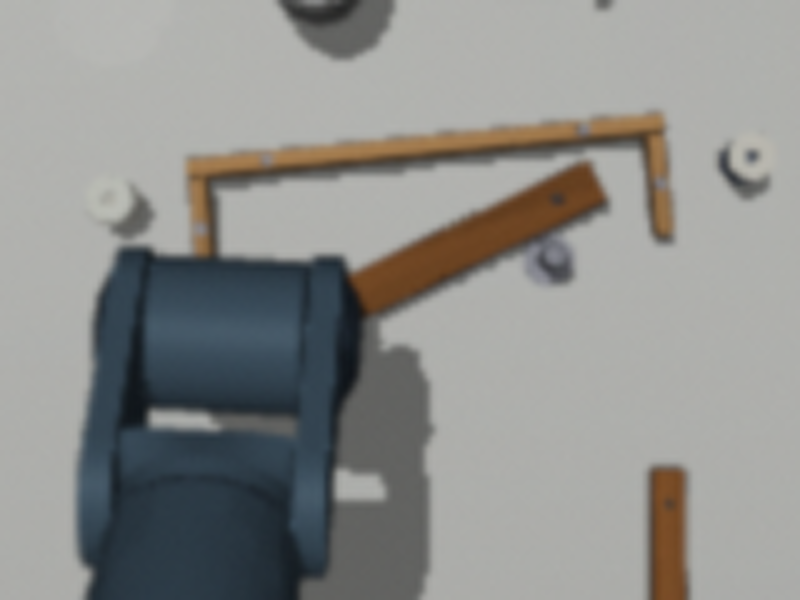

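Emit:
{"op": "step_arm", "data": {
  "plan": [
    {"gripper":1,"x":0,"y":0,"z":0.015,"wx":0,"wy":0,"wz":0},
    {"gripper":1,"x":-0.036,"y":0,"z":0,"wx":0,"wy":0,"wz":0},
    {"gripper":1,"x":0,"y":0,"z":-0.048,"wx":0,"wy":0,"wz":0},
    {"gripper":1,"x":0,"y":0,"z":0,"wx":0,"wy":10.1,"wz":0},
    {"gripper":1,"x":0,"y":0,"z":0,"wx":0,"wy":10.1,"wz":0},
    {"gripper":1,"x":0.01,"y":0,"z":0,"wx":0,"wy":0,"wz":0},
    {"gripper":1,"x":0.01,"y":0,"z":0,"wx":0,"wy":0,"wz":0},
    {"gripper":1,"x":0.01,"y":0,"z":0,"wx":0,"wy":0,"wz":0},
    {"gripper":1,"x":0.01,"y":0,"z":0,"wx":0,"wy":0,"wz":0},
    {"gripper":1,"x":0.01,"y":0,"z":0,"wx":0,"wy":0,"wz":0},
    {"gripper":1,"x":0,"y":0,"z":0,"wx":0,"wy":0,"wz":0}
  ]
}}

```text
clock: 12.08
ee_pos: [0.5724, 0.0359, 0.0125]
tcp_rot: [-0.707, 0.707, 0.027, -0.027]
wrist_force: [0.4, 0.2, -0.5]
finger_gap: -0.0005
```

```bash
python3 look.py 10 top wrist scene; python3 slat.py 10
python3 - <<'E'
from h import *
im=load("pics/scene10.png")[150:280,240:400]
cv2.imwrite("pics/s10c.png",cv2.resize(im,None,fx=4,fy=4,interpolation=cv2.INTER_CUBIC))
E
```

```text
12.225 [0.5711 0.036  0.0122] yaw 4.38 F [-0.1 -0.3 -0.4] -0.0
tcp in bay mm [-46.9  68.4]
```

View pics/tc10.png

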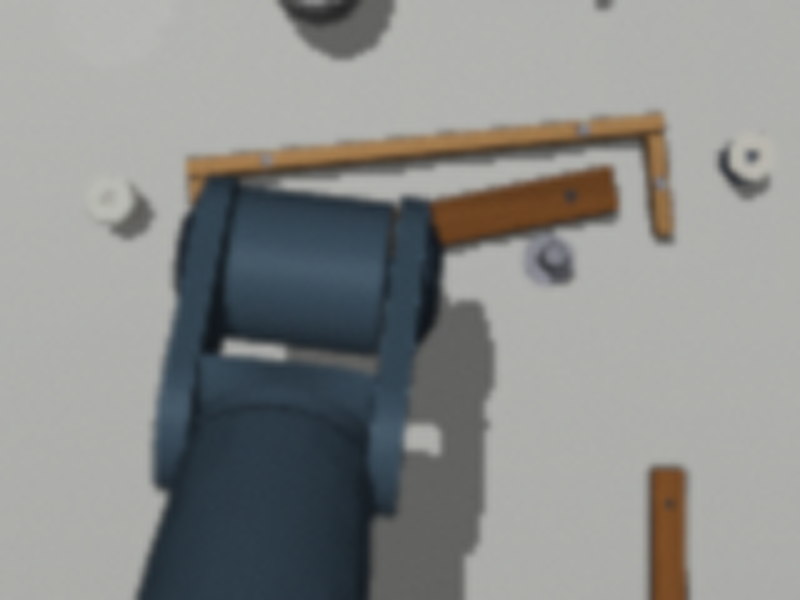

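View pics/wrist10.png

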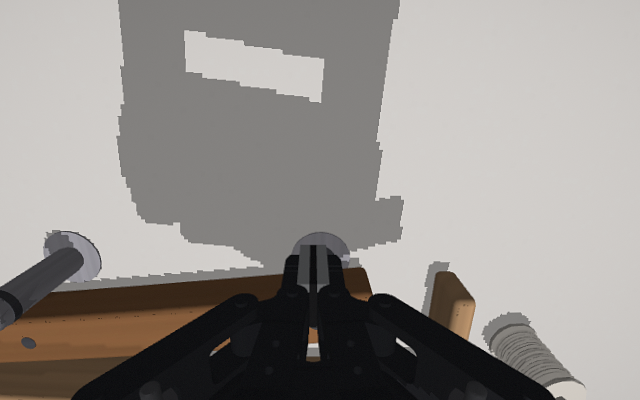

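View pics/s10c.png

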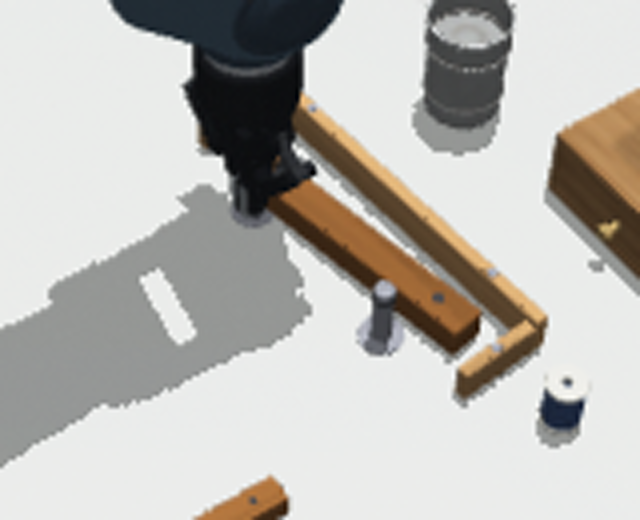

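Emit:
{"op": "step_arm", "data": {
  "plan": [
    {"gripper":1,"x":0.01,"y":0,"z":0,"wx":0,"wy":0,"wz":0},
    {"gripper":1,"x":0.01,"y":0,"z":0,"wx":0,"wy":0,"wz":0},
    {"gripper":1,"x":0.008,"y":0,"z":0,"wx":0,"wy":0,"wz":0},
    {"gripper":1,"x":0,"y":0,"z":0,"wx":0,"wy":0,"wz":0},
    {"gripper":1,"x":-0.035,"y":0,"z":0,"wx":0,"wy":0,"wz":0},
    {"gripper":1,"x":-0.01,"y":0,"z":-0.05,"wx":0,"wy":0,"wz":0},
    {"gripper":1,"x":0,"y":0,"z":-0.053,"wx":0,"wy":0,"wz":0},
    {"gripper":1,"x":0,"y":0,"z":0,"wx":0,"wy":0,"wz":0}
  ]
}}

```text
clock: 13.22
ee_pos: [0.563, -0.0711, 0.0129]
tcp_rot: [-0.706, 0.707, 0.026, -0.025]
wrist_force: [0.3, 0.3, 0.2]
finger_gap: -0.0001
```

```bash
python3 look.py 11 top wrist; python3 slat.py 11
```

```text
13.325 [ 0.5621 -0.0682  0.0122] yaw 4.31 F [0.9 0.5 0.2] -0.0
tcp in bay mm [-63.7 -34.8]
```

View pics/tc11.png

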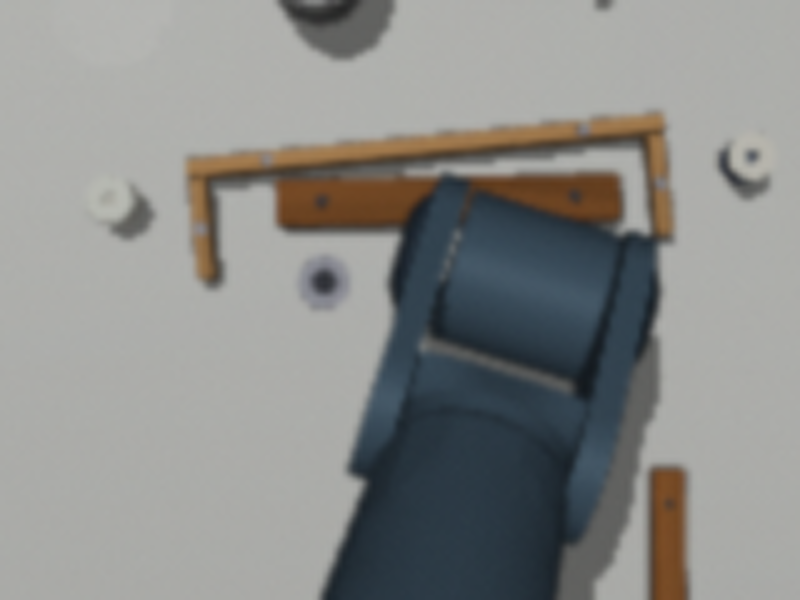

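View pics/wrist11.png

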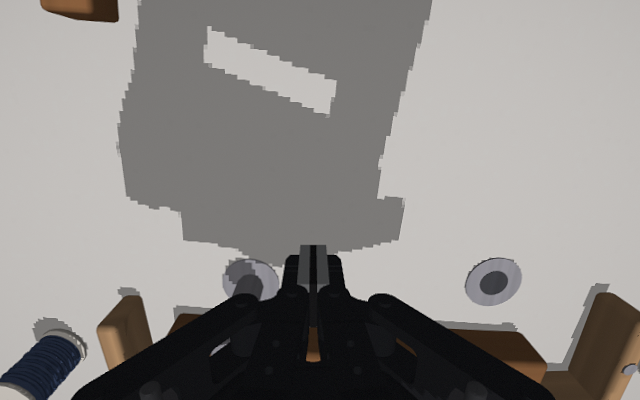

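Emit:
{"op": "step_arm", "data": {
  "plan": [
    {"gripper":1,"x":0.02,"y":0,"z":0,"wx":0,"wy":0,"wz":0},
    {"gripper":1,"x":0.01,"y":0,"z":0,"wx":0,"wy":0,"wz":0},
    {"gripper":1,"x":0.01,"y":0,"z":0,"wx":0,"wy":0,"wz":0},
    {"gripper":1,"x":0.008,"y":0,"z":0,"wx":0,"wy":0,"wz":0},
    {"gripper":1,"x":0,"y":0,"z":0,"wx":0,"wy":0,"wz":0}
  ]
}}

```text
clock: 13.95
ee_pos: [0.6106, -0.0642, 0.0123]
tcp_rot: [-0.707, 0.707, 0.027, -0.027]
wrist_force: [-0.1, -0.1, 0.3]
finger_gap: -0.0002
```

```bash
python3 look.py 12 top wrist; python3 slat.py 12
```

```text
14.05 [ 0.6099 -0.0642  0.0122] yaw 4.39 F [-0.7  0.9  0.1] -0.0002
tcp in bay mm [-15.7 -34.5]
```

View pics/tc12.png

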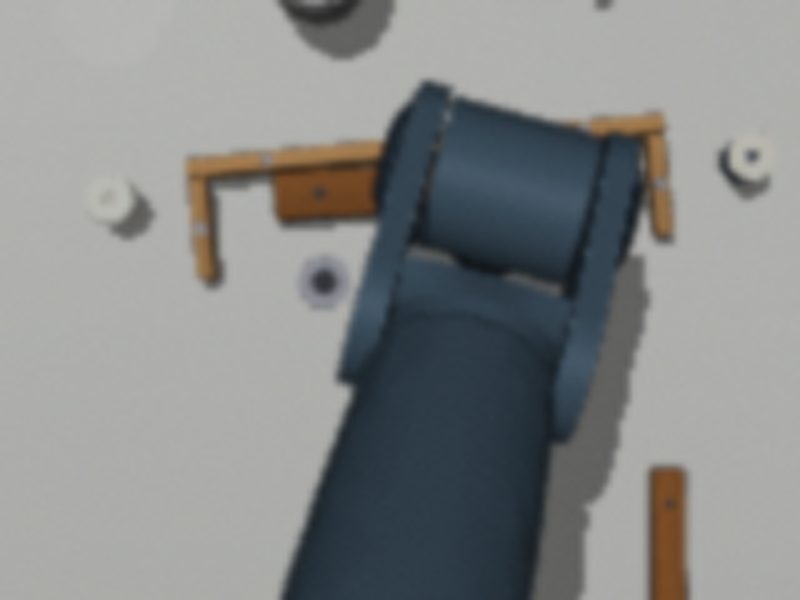

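View pics/wrist12.png

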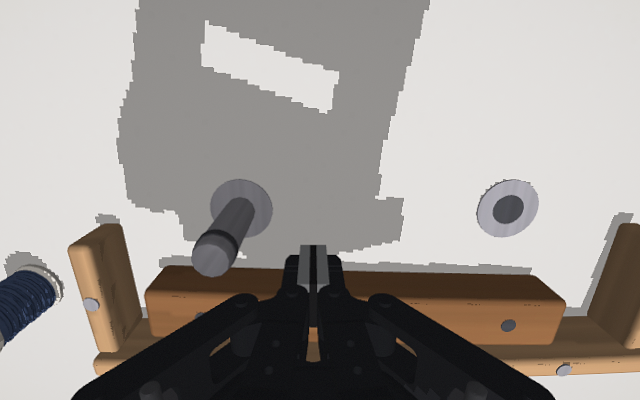

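Emit:
{"op": "step_arm", "data": {
  "plan": [
    {"gripper":1,"x":0.003,"y":0,"z":0,"wx":0,"wy":0,"wz":0},
    {"gripper":1,"x":0.002,"y":0,"z":0,"wx":0,"wy":0,"wz":0},
    {"gripper":1,"x":0,"y":0,"z":0,"wx":0,"wy":0,"wz":0}
  ]
}}

```text
clock: 14.42
ee_pos: [0.6152, -0.064, 0.0123]
tcp_rot: [-0.707, 0.707, 0.027, -0.027]
wrist_force: [-1.2, -0.1, 0.0]
finger_gap: 0.0002
```

```bash
python3 look.py 13 wrist
```

```text
14.475 [ 0.6152 -0.064   0.0123] yaw 4.37 F [ 0.1  0.6 -1.1] 0.0002
tcp in bay mm [-10.4 -34.7]
```

View pics/wrist13.png

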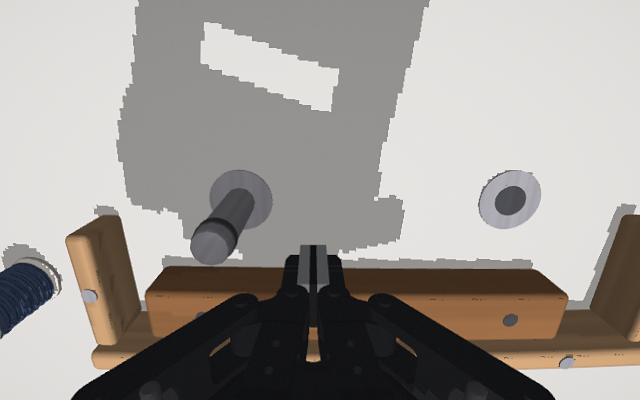

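Run:
```python
from bay import *; import pickle
c,s=pickle.load(open("pics/wrist13.pkl","rb"))
print(tobay(cast(c,[(566,297),(147,291)],.028))*1000)
print(tobay(cast(c,[(533,269),(165,267)],0))*1000)
```

```text
[[   2.43449018   94.1249039 ]
 [  -1.25110206 -116.77044172]]
[[   3.5955537    96.2298123 ]
 [   2.49902799 -121.12859392]]
```

Emit:
{"op": "step_arm", "data": {
  "plan": [
    {"gripper":1,"x":0.002,"y":0,"z":0,"wx":0,"wy":0,"wz":0},
    {"gripper":1,"x":0,"y":0,"z":0,"wx":0,"wy":0,"wz":0}
  ]
}}

```text
clock: 14.72
ee_pos: [0.6173, -0.0638, 0.0124]
tcp_rot: [-0.707, 0.707, 0.027, -0.027]
wrist_force: [-0.4, -0.4, 0.9]
finger_gap: 0.0003
```

Emit:
{"op": "step_arm", "data": {
  "plan": [
    {"gripper":1,"x":0.001,"y":0,"z":0,"wx":0,"wy":0,"wz":0},
    {"gripper":1,"x":0,"y":0,"z":0,"wx":0,"wy":0,"wz":0}
  ]
}}

```text
clock: 14.98
ee_pos: [0.6174, -0.0638, 0.0122]
tcp_rot: [0.707, -0.707, -0.026, 0.028]
wrist_force: [-4.6, -0.9, 4.0]
finger_gap: -0.0001
```

Emit:
{"op": "step_arm", "data": {
  "plan": [
    {"gripper":1,"x":0.001,"y":0,"z":0,"wx":0,"wy":0,"wz":0},
    {"gripper":1,"x":0,"y":0,"z":0,"wx":0,"wy":0,"wz":0}
  ]
}}

```text
clock: 15.22
ee_pos: [0.6173, -0.0637, 0.0121]
tcp_rot: [0.707, -0.706, -0.025, 0.029]
wrist_force: [-9.2, -0.2, 6.8]
finger_gap: -0.0004
```

Emit:
{"op": "step_arm", "data": {
  "plan": [
    {"gripper":1,"x":-0.03,"y":0,"z":0,"wx":0,"wy":0,"wz":0},
    {"gripper":1,"x":0,"y":0,"z":0.045,"wx":0,"wy":0,"wz":0},
    {"gripper":1,"x":0,"y":0,"z":0.045,"wx":0,"wy":0,"wz":0},
    {"gripper":1,"x":0.015,"y":0,"z":0,"wx":0,"wy":0,"wz":0},
    {"gripper":1,"x":0.008,"y":0,"z":0,"wx":0,"wy":0,"wz":0},
    {"gripper":1,"x":0.005,"y":0,"z":0,"wx":0,"wy":0,"wz":0},
    {"gripper":1,"x":0,"y":0,"z":0,"wx":0,"wy":0,"wz":0}
  ]
}}

```text
clock: 16.1
ee_pos: [0.6105, 0.0254, 0.0122]
tcp_rot: [0.707, -0.707, -0.027, 0.027]
wrist_force: [1.0, 0.1, -0.1]
finger_gap: 0.0002
```

Emit:
{"op": "step_arm", "data": {
  "plan": [
    {"gripper":1,"x":0.001,"y":0,"z":0,"wx":0,"wy":0,"wz":0},
    {"gripper":1,"x":0,"y":0,"z":0,"wx":0,"wy":0,"wz":0}
  ]
}}

```text
clock: 16.35
ee_pos: [0.6105, 0.0255, 0.0121]
tcp_rot: [-0.706, 0.707, 0.026, -0.028]
wrist_force: [-3.6, -2.2, 2.4]
finger_gap: -0.0
```

Emit:
{"op": "step_arm", "data": {
  "plan": [
    {"gripper":1,"x":-0.03,"y":0,"z":0,"wx":0,"wy":0,"wz":0},
    {"gripper":1,"x":-0.04,"y":-0.03,"z":-0.02,"wx":0,"wy":0,"wz":0},
    {"gripper":1,"x":-0.04,"y":-0.05,"z":-0.02,"wx":0,"wy":0,"wz":0},
    {"gripper":1,"x":-0.04,"y":-0.05,"z":0,"wx":0,"wy":0,"wz":0},
    {"gripper":1,"x":-0.02,"y":-0.05,"z":0,"wx":0,"wy":0,"wz":0},
    {"gripper":1,"x":0,"y":0,"z":0,"wx":0,"wy":0,"wz":0},
    {"gripper":1,"x":0,"y":0,"z":0,"wx":0,"wy":0,"wz":0}
  ]
}}

```text
clock: 17.23
ee_pos: [0.4484, -0.0252, 0.1875]
tcp_rot: [0.707, -0.707, -0.027, 0.027]
wrist_force: [-0.8, -0.8, -0.4]
finger_gap: 0.0004
```

```bash
python3 look.py 14 wrist top scene; python3 slat.py 14;  python3 - <<'E'
from h import *
im=load("pics/wrist14.png")
cv2.imwrite("pics/w14c.png",cv2.resize(im[150:350,150:470],(800,500),interpolation=cv2.INTER_CUBIC))
E
```

```text
17.375 [ 0.4478 -0.0249  0.186 ] yaw 4.39 F [ 0.4 -0.2 -0.1] -0.0
tcp in bay mm [-174.4   16.9]
slat centre [ 18.6 -11.1] dims [ 28.7 213.5] theta -0.1
```

View pics/wrist14.png

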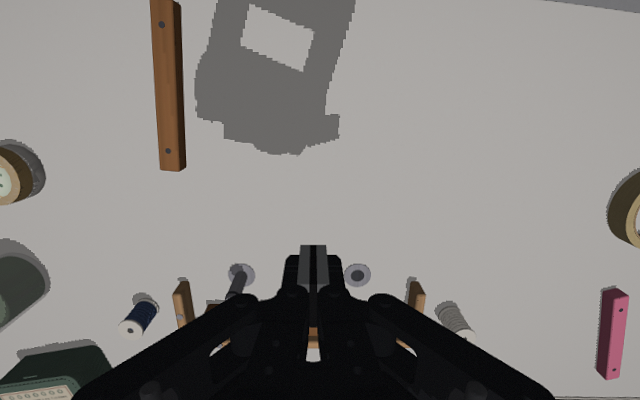

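View pics/tc14.png

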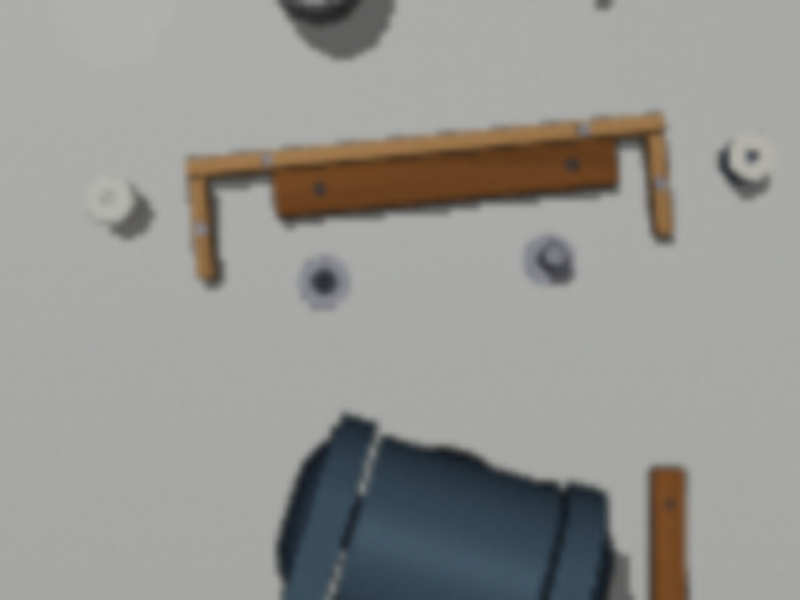

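View pics/scene14.png

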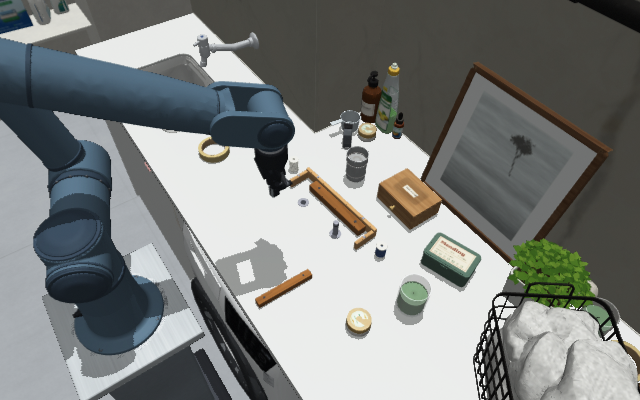

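The slat sits flush along the back wall: centre (18.6, -11) mm in the bay frame, angle -0.1°. It is wholly inside, the arm is clear, and the bystanders haven't moved. I'm handing it in.

```bash
python3 -c "
from bench import ticket; print(ticket.sign_off())"
```

```text
the job is handed in; nothing more can be done
None
```

The slat is stowed: it lies wholly inside the bay, flat along the back wall. I handed the job in at about 17.4 s of the 72 s allowed.

- **How:** With the fingers shut, I nudged the slat left, pushed it round to about 20°, and slid its right end in behind the post. I then pushed the left end in and pressed both halves against the back wall. I never pinched or lifted the slat.
- **Final position:** The last top picture puts the slat's centre at x = 18.6 mm, y = -11 mm in the bay frame, turned -0.1°. Home is x = 17.5 mm, so the 1 mm difference is within the calibration error. No gap to the back wall shows anywhere along its length.
- **Contact:** The finger stopped dead against the seated slat on both halves. The highest force I saw when reading it was about 11 N.
- **Other things:** The bystanders and look-alikes look unmoved in the last pictures, though I checked this by eye and did not measure it. The arm was clear of everything.
- **Checks that failed or disagreed:** The first move call was refused because the rows lacked some fields; nothing moved. The last wrist picture was no use for checking the slat, because the gripper hid most of the bay. An earlier wrist measurement, before the final seating, put the slat's near face at x = -1 to +4 mm depending on which edge I used. Home for that face is +2.5 mm.

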